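# Rake the joint between the paving slabs and put the raker in the wash pail

### The job

Take the joint raker out of its wooden block, lower its tip into the joint between the reddish and sandy slabs at the end with the green mark, and run it slowly (about 3 cm a second) along the joint, round the corner, all the way to the end with the red mark, keeping the tip down in the joint the whole way. Then lift it out and stand it tip-down in the pink pail, which stays upright where it is, and let go. Do not disturb the cans, the bottle or the stone weight.

Things in the scene. Friction and masses are not known exactly. Their poses are not given: they have to be found in the camera images.
- raker: joint raker, 160 mm long: round steel rod 8 mm thick with a rounded tip, dark collar 30 mm across, round blue handle 24 mm thick. Origin at the tip, z runs up to the handle: rod 0 to 62 mm, collar 62 to 70, handle 70 to 160; balances at about 105 mm. It starts upright in the wooden block, hanging by its collar, tip 8 mm above the table
- block: dark wooden block 70 x 70 x 70 mm, fixed, with an upright 15 mm hole through its middle that holds the raker. Origin at the centre of its underside, z up
- panel: fixed wooden tray 250 x 250 mm, rim 25 mm wide, with a reddish slab in its -x -y corner and sandy slabs round it; rim and slab faces 30 mm above its underside. Between them an L-shaped dark open joint, 18 wide, 15 deep: from (-100, 20) along x to the corner (20, 20), then along y to (20, -100) mm in panel axes. Origin at the centre of the underside, z up
- start_mark: green disc, 20 mm across and 2 mm thick, on the tray's rim at one end of the joint (either end), its centre 12.5 mm beyond the joint's end on the line of that leg; the end to start from. Origin at the centre of its underside
- end_mark: red disc, 20 mm across and 2 mm thick, likewise on the rim at the other end of the joint, where to finish. Origin at the centre of its underside
- near_end (a point): point 5 mm inside the end of the leg along x, panel (-95, 20) mm, on the joint's centre line, level with the slab faces (30 mm above the panel's underside); axes as the panel's
- near_1 (a point): point on the leg along x, panel (-60, 20) mm, on the joint's centre line, level with the slab faces (30 mm above the panel's underside); axes as the panel's
- near_2 (a point): point on the leg along x, panel (-20, 20) mm, on the joint's centre line, level with the slab faces (30 mm above the panel's underside); axes as the panel's
- corner (a point): the joint's corner, panel (20, 20) mm, on the joint's centre line, level with the slab faces (30 mm above the panel's underside); axes as the panel's
- side_2 (a point): point on the leg along y, panel (20, -20) mm, on the joint's centre line, level with the slab faces (30 mm above the panel's underside); axes as the panel's
- side_1 (a point): point on the leg along y, panel (20, -60) mm, on the joint's centre line, level with the slab faces (30 mm above the panel's underside); axes as the panel's
- side_end (a point): point 5 mm inside the end of the leg along y, panel (20, -95) mm, on the joint's centre line, level with the slab faces (30 mm above the panel's underside); axes as the panel's
- pail: loose pink plastic pail, open at the top, 105 mm tall, 130 mm across at the rim and 100 mm at the foot, wall 3 mm, floor 4 mm thick; thin wire bail folded down outside. Origin at the centre of its underside, z up
- can1: crumpled gold drink can standing upright, 66 mm across, 100 mm tall, origin at the centre of its underside; leave it alone
- can2: crumpled gold drink can standing upright, 66 mm across, 70 mm tall, origin at the centre of its underside; leave it alone
- can3: crumpled gold drink can standing upright, 66 mm across, 104 mm tall, origin at the centre of its underside; leave it alone
- bottle: green glass bottle with a red cap, 66 mm across, 200 mm tall, standing; origin at the centre of its underside; leave it alone
- weight: round grey stone weight, 82 mm across, 47 mm tall; origin at the centre of its underside; leave it alone
Not all that is in view belongs to the job. What is meant by the raker is not orange or yellow, and is the larger of those in its own colour.

How it is judged:
On the way, in this order (a step that is already met when the one before it is completed fails the run):
1. the held raker's tip is down in the joint (3 mm or more below the slab faces), within 16 mm of the point at the green-marked end (z of raker in the frame of panel below 0.027 m and contact force between the fingers and raker above 0.5 N and ((horizontal distance between start_mark and near_end below 0.04 m and horizontal distance between raker and near_end below 0.016 m) or (horizontal distance between start_mark and side_end below 0.04 m and horizontal distance between raker and side_end below 0.016 m))), for 0.1 s.
2. the tip, still down in the joint, passes within 10 mm of the first point along the first leg (z of raker in the frame of panel below 0.027 m and contact force between the fingers and raker above 0.5 N and ((horizontal distance between start_mark and near_end below 0.04 m and horizontal distance between raker and near_1 below 0.01 m) or (horizontal distance between start_mark and side_end below 0.04 m and horizontal distance between raker and side_1 below 0.01 m))).
3. then the second point of the first leg (within 10 mm) (z of raker in the frame of panel below 0.027 m and contact force between the fingers and raker above 0.5 N and ((horizontal distance between start_mark and near_end below 0.04 m and horizontal distance between raker and near_2 below 0.01 m) or (horizontal distance between start_mark and side_end below 0.04 m and horizontal distance between raker and side_2 below 0.01 m))).
4. then the corner (within 10 mm) (z of raker in the frame of panel below 0.027 m and contact force between the fingers and raker above 0.5 N and horizontal distance between raker and corner below 0.01 m).
5. then the first point after the corner (within 10 mm) (z of raker in the frame of panel below 0.027 m and contact force between the fingers and raker above 0.5 N and ((horizontal distance between start_mark and near_end below 0.04 m and horizontal distance between raker and side_2 below 0.01 m) or (horizontal distance between start_mark and side_end below 0.04 m and horizontal distance between raker and near_2 below 0.01 m))).
6. then the next point (within 10 mm) (z of raker in the frame of panel below 0.027 m and contact force between the fingers and raker above 0.5 N and ((horizontal distance between start_mark and near_end below 0.04 m and horizontal distance between raker and side_1 below 0.01 m) or (horizontal distance between start_mark and side_end below 0.04 m and horizontal distance between raker and near_1 below 0.01 m))).
7. then, still down in the joint, it comes within 16 mm of the point at the red-marked end (z of raker in the frame of panel below 0.027 m and contact force between the fingers and raker above 0.5 N and ((horizontal distance between start_mark and near_end below 0.04 m and horizontal distance between raker and side_end below 0.016 m) or (horizontal distance between start_mark and side_end below 0.04 m and horizontal distance between raker and near_end below 0.016 m))), for 0.1 s.
At the end, for the whole second after the job is handed in: The raker rests tip-down inside the pink pail (tip within 60 mm of the pail's axis and less than 40 mm above its underside, raker leaning less than 63 degrees), let go and still; the pail stands upright (within 8 degrees), within 50 mm of where it was (horizontal distance between raker and pail below 0.06 m and z of raker in the frame of pail between -0.01 and 0.04 m and angle between raker's own z axis and vertical below 1.1 rad and angle between pail's own z axis and vertical below 0.15 rad and distance of pail from where it was at the start of the episode below 0.05 m and linear speed of each of raker, pail below 0.03 m/s); the robot touches nothing.
It fails at once if the raker is run along the joint too fast (tip over 9 cm/s while down in the joint, more than about 20 mm from its ends) (z of raker in the frame of panel between 0 and 0.028 m and (horizontal distance between raker and corner below 0.02 m or horizontal distance between raker and near_1 below 0.02 m or horizontal distance between raker and near_2 below 0.02 m or horizontal distance between raker and side_1 below 0.02 m or horizontal distance between raker and side_2 below 0.02 m) and linear speed of raker above 0.09 m/s).
It fails at once if the tip comes out of the joint on the way (tip 2 to 15 mm above the slab faces over the joint, more than about 20 mm from its ends) (z of raker in the frame of panel between 0.032 and 0.045 m and (horizontal distance between raker and corner below 0.02 m or horizontal distance between raker and near_1 below 0.02 m or horizontal distance between raker and near_2 below 0.02 m or horizontal distance between raker and side_1 below 0.02 m or horizontal distance between raker and side_2 below 0.02 m)).
It fails at once if a can, the bottle or the stone weight is shifted by more than 30 mm or tipped over (distance of any of can1, can2, can3, bottle, weight from where it was at the start of the episode above 0.03 m or angle between any of can1, can2, can3, bottle, weight's own z axis and vertical above 0.4 rad).
It also fails if it takes over 61 s, if anything falls off the work surface, if the arm or the gripper's body presses on something with over 40 N, if the wrist force passes 120 N, or if a joint passes its speed limit or range.

### The arm

A 7-joint arm with a two-finger parallel gripper is mounted at the origin on the work surface. World frame = base frame: x ahead of the robot, y to its left, z up, the work surface at z = 0. Lengths are in m, angles in rad, forces in N, time in s.
With the tool pointing down it reaches from about 0.4 to 0.875 m from the base axis. Payload 19.3 kg.
Tool frame: the origin (TCP) lies on the centre line of the jaws, within the pads' length; the fingertips stand 14 mm ahead of it and the grasp point (between the pads) lies 5 mm behind it; z points along the fingers, y is the line along which they close (so a half turn about z gives the same grasp; the last joint's range is limited). The gripper opens to 85 mm and grips with 20 to 120 N. Pads are 22 mm wide; open, the fingers measure 114 mm over their backs; the gripper's body (76 mm by 85 mm) begins 54 mm behind the grasp point. The pads swing forward as they close: fully open they stand 13 mm farther back than shut.
Start: joints at [1.086, 0.521, -0.036, 1.599, 0.021, 1.021, -0.113], TCP at [0.252, -0.572, 0.245] pointing down, gripper open.
Joint ranges: [-2.91, 2.91], [-0.3, 2.13], [-1.5, 1.42], [0.17, 2.43], [-1.26, 4.41], [0.16, 1.93], [-2.52, 2.52]. Speed limits (rad/s): [1.89, 1.89, 2.39, 2.39, 3.01, 3.01, 3.01].

### API

Orientations are given as [roll, pitch, yaw] about the fixed x, y, z axes, in that order (R = Rz(yaw) Ry(pitch) Rx(roll)).
In Python, from workcell import bot, grab_frame, regions_of gives the robot as it stands. The module is installed in compiled form; this text tells all that it offers.
- The arm moves only by the tool play_rows, never from a script. Its argument "plan" is a list of rows, each a list of 3 entries, a list of its own where there are three numbers: the shift along the tool's x, y, z in units of 2.5 cm (1.0 is 2.5 cm), then the turn, a rotation vector about the tool's x, y, z in units of 0.15 rad (1.0 is 0.15 rad), then the closure, from -1 (fully open) to 1 (shut). In form: [[[tx, ty, tz], [rx, ry, rz], jaw], ...]. A call has 1 to 20 rows; each row shifts and turns the commanded pose from where the row before left it, along the tool's axes as they then stand; what a row does not reach is not made up. A row lasts 1/8 s, in which the tool goes at most 62.5 mm and 10.7 degrees, less where a joint would pass 70% of its speed; a pose out of reach is approached as far as the arm can. A call with a number of a shift or a turn outside -1 to 1 is refused whole. A call with a gripper value outside its range is refused whole. The fingers move at their own pace and stop on an object; "newtons" is the grip in N (left out, the last holds). Time passes only in rows, so rows that do not move let the fingers close. It gives the time, the measured TCP pose, the force, the opening and the grip force at its end, in the units of the state.
- bot.observe(): the state, without advancing time (a new reading comes with each control period).
- grab_frame(name): name is "scene" or "top"; returns a dict with "pixels" (420x560x3 uint8, red, green, blue), "depth" (420x560 float32, m along the optical axis (not along the pixel's ray), 0 where there is no reading), "camera_matrix" (3x3 intrinsics, pixels), "R" (3x3) and "t" (3): a world point X has camera coordinates R X + t. Camera axes: x right, y down, z forward; pixel columns grow to the right and rows downward; lengths in m; the calibration is good to about 2 mm. A picture is of the moment at which its call begins.
- bot.job_done(): hands the job in; it is judged then, once.
Trained networks look in the newest picture that a camera, given by its name, has taken for a name from the list of things; names that differ only in an ending like _2 or _b are one class to them, and where a whole thing is asked for, a point or a joint stands for the part that bears it (a point fixed in the world has none). Each returns a list of dicts, best first, with "p" (0 to 1); they miss things now and then, are a little off and sometimes report something else, mostly with a low value. They report only what shows in the picture. A call takes as long as a camera call. They do not tell look-alikes from the thing itself.
- regions_of(thing, camera): "mask" (420x560 bool, what is visible of it) and "box" ([left, top, right, bottom] in pixels, round what is visible of it).
The state is a dict: "clock": time; "qpos": joint angles; "qd": joint speeds; "joint_efforts": joint torques, N m; "position": TCP position; "tool_rot": TCP orientation; "force": force on the tool from outside, world axes, zero at the start; "moment": the same for the moment, N m; "grip_width": finger opening in m; "finger_force": force on a finger pad.
Only numpy, scipy, OpenCV 4.12 (cv2) and the standard library are available. Lean on these libraries where they do the work, as an engineer would, in place of code of your own. Each camera call takes 0.05 s, during which the arm holds its last target. There are 200 camera calls.

## Working session

There is one attempt and no reset: what is moved stays moved. The work goes in short steps, Python scripts to look and compute and a tool call to move; the robot and the scene stay as the last step left them, time stands still between calls to the robot, and variables do not carry over. Pictures are saved under pics/ and viewed, at most 10 in all, crops included, and the job is handed in when it is done.

Besides the shell and the picture viewer there is one more tool, called after ">>>" as name([rows], argument=value, ...), one row to a line, values as JSON. play_rows: Moves the arm, as the interface text tells. Its arguments: {"type":"object","properties":{"plan":{"type":"array"},"newtons":{"type":"number"}},"required":["plan"]}

```bash
mkdir -p pics; cat > h.py <<'E'
import numpy as np, cv2
from workcell import bot, grab_frame, regions_of
def cloud(f):
    d=f["depth"]; K=f["camera_matrix"]; v,u=np.indices(d.shape)
    c=np.stack([(u-K[0,2])/K[0,0]*d,(v-K[1,2])/K[1,1]*d,d],-1)
    return (c-f["t"])@f["R"]
def proj(f,X):
    c=f["R"]@np.array(X)+f["t"]; p=f["camera_matrix"]@c; return p[:2]/p[2]
E
python3 - <<'E'
from h import *
for n in ("scene","top"):
    f=grab_frame(n); cv2.imwrite(f"pics/{n}0.png",f["pixels"][:,:,::-1])
    P=cloud(f); print(n,(-f["R"].T@f["t"]).round(3))
    for k in "raker block panel start_mark end_mark pail can1 bottle weight".split():
        for r in regions_of(k,n)[:4]:
            m=r["mask"]&(f["depth"]>0); q=P[m]
            if len(q): print(k,round(r["p"],2),np.array(r["box"]).round().tolist(),np.median(q,0).round(3),q.min(0).round(3),q.max(0).round(3))
s=bot.observe(); print(s["clock"],s["position"],s["tool_rot"],s["grip_width"])
E
```

```text
scene [1.093 0.485 0.53 ]
raker 0.97 [391.0, 219.0, 408.0, 272.0] [0.539 0.293 0.079] [ 0.361  0.226 -0.001] [0.544 0.302 0.119]
raker 0.75 [368.0, 208.0, 386.0, 247.0] [0.509 0.233 0.069] [ 0.378  0.188 -0.002] [0.514 0.241 0.108]
raker 0.75 [470.0, 202.0, 506.0, 273.0] [0.451 0.411 0.109] [ 0.372  0.397 -0.001] [0.459 0.424 0.16 ]
raker 0.55 [419.0, 180.0, 446.0, 228.0] [0.458 0.312 0.125] [0.439 0.296 0.07 ] [0.466 0.324 0.169]
block 0.91 [401.0, 213.0, 449.0, 270.0] [0.48  0.32  0.055] [ 0.305  0.27  -0.002] [0.53  0.349 0.078]
panel 0.71 [188.0, 171.0, 336.0, 264.0] [ 0.58  -0.002  0.03 ] [ 0.384 -0.223 -0.001] [0.717 0.13  0.033]
pail 0.67 [191.0, 164.0, 336.0, 263.0] [ 0.579 -0.001  0.03 ] [ 0.393 -0.191 -0.002] [0.717 0.13  0.034]
can1 0.82 [250.0, 287.0, 290.0, 343.0] [0.794 0.216 0.061] [ 0.73   0.175 -0.001] [0.812 0.237 0.074]
can1 0.82 [127.0, 155.0, 160.0, 208.0] [ 0.703 -0.251  0.064] [ 0.577 -0.494 -0.001] [ 0.725 -0.239  0.107]
can1 0.77 [378.0, 171.0, 415.0, 215.0] [0.357 0.204 0.065] [ 0.194  0.165 -0.001] [0.368 0.229 0.103]
can1 0.19 [401.0, 212.0, 450.0, 268.0] 
[... 1500 characters left out ...]
.0] [0.773 0.199 0.069] [ 0.748  0.169 -0.001] [0.81  0.24  0.079]
can1 0.87 [211.0, 275.0, 236.0, 303.0] [0.338 0.19  0.098] [0.305 0.161 0.014] [0.367 0.224 0.109]
can1 0.78 [376.0, 145.0, 402.0, 174.0] [ 0.684 -0.268  0.1  ] [ 0.659 -0.327 -0.007] [ 0.745 -0.244  0.113]
bottle 0.97 [156.0, 134.0, 188.0, 170.0] [0.713 0.325 0.131] [ 0.691  0.302 -0.005] [0.761 0.375 0.207]
weight 0.89 [344.0, 270.0, 376.0, 298.0] [ 0.339 -0.183  0.042] [ 0.3   -0.221 -0.005] [ 0.377 -0.149  0.053]
weight 0.42 [154.0, 135.0, 188.0, 169.0] [0.714 0.324 0.132] [ 0.692  0.302 -0.005] [0.764 0.4   0.207]
1.0 [ 0.25185177 -0.57200354  0.24530217] [3.14158375e+00 1.70608432e-05 4.14749084e-01] 0.08550206537794414
```

View pics/scene0.png

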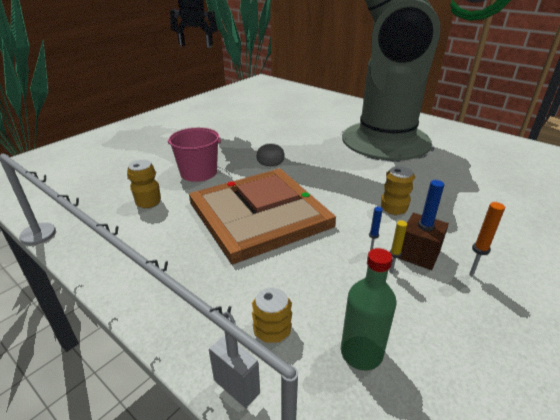

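View pics/top0.png

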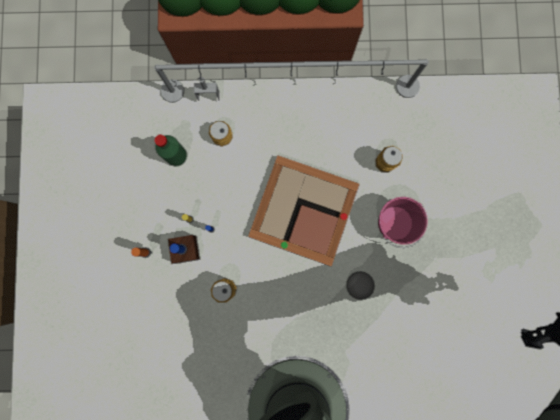

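The scene shows the large blue raker in the block at (432,205) with a small blue look-alike at (376,222). In the top view, the green mark is at (284,244), the red mark at (344,216) and the pail at (403,221). The start is therefore the x leg (near_end).

```bash
cat > m.py <<'E'
from h import *
from scipy.optimize import least_squares
def rk():
    for n in ("top","scene"):
        f=grab_frame(n);P=cloud(f);hs=cv2.cvtColor(f["pixels"],cv2.COLOR_RGB2HSV)
        yield n,f,P,hs
def circ(q):
    return least_squares(lambda p:np.hypot(q[:,0]-p[0],q[:,1]-p[1])-p[2],[*q[:,:2].mean(0),.02],loss="soft_l1",f_scale=.002).x.round(4)
E
python3 - <<'E'
from m import *
S={}
for n,f,P,hs in rk():
    H,s,v=hs[...,0].astype(int),hs[...,1],hs[...,2]; Z=P[...,2]; ok=f["depth"]>0
    near=lambda x,y,r:ok&(np.hypot(P[...,0]-x,P[...,1]-y)<r)
    b=near(.45,.305,.035)&(H>100)&(H<130)&(s>120)
    q=P[b&(Z>.08)]; print(n,"handle",len(q),"z max",np.percentile(Z[b],98).round(3))
    for a,c in((.085,.11),(.11,.14),(.14,.162),(.162,.175)):
        k=q[(q[:,2]>a)&(q[:,2]<c)]
        if len(k)>5: print("  ",a,c,len(k),k.mean(0).round(4),np.ptp(k,0).round(3), circ(k) if len(k)>15 else "")
    k=P[near(.45,.305,.06)&~b&(abs(Z-.07)<.006)]
    if len(k)>10: print("block",cv2.minAreaRect(k[:,:2].astype(np.float32)*1000))
    k=P[near(.51,-.31,.09)&(Z>.097)&(Z<.112)]; print("pail rim",len(k),circ(k))
    k=P[near(.556,-.034,.2)&(Z>.024)&(Z<.036)]
    r=cv2.minAreaRect(k[:,:2].astype(np.float32)*1000);print("panel",r, k[:,2].mean())
    g=near(.456,.025,.04)&(H>40)&(H<85)&(s>130); print("green",P[g].mean(0).round(4),g.sum())
    rd=near(.54,-.13,.1)&((H<4)|(H>176))&(s>200)&(Z<.045); print("red",P[rd].mean(0).round(4),P[rd].std(0).round(4),rd.sum())
    d=near(.54,-.03,.12)&(v<60)&(Z<.033); S[n]=P[d]; print("dark",d.sum())
    # fit joint centreline: distance to L
    k=S[n]; 
    def L(p,q):
        c,t=np.cos(p[2]),np.sin(p[2]); x=q[:,0]-p[0];y=q[:,1]-p[1]; a=c*x+t*y;b=-t*x+c*y
        seg=lambda a,b,x0,x1,y0,y1:np.hypot(a-np.clip(a,x0,x1),b-np.clip(b,y0,y1))
        return np.minimum(seg(a,b,-.1,.02,.02,.02),seg(a,b,.02,.02,-.1,.02))
    print("Lfit",least_squares(lambda p:L(p,k),[.556,-.034,-.356],loss="soft_l1",f_scale=.005).x.round(4))
E
```

```text
top handle 113 z max 0.173
   0.085 0.11 11 [0.4485 0.2962 0.1004] [0.016 0.005 0.017] 
   0.11 0.14 17 [0.4494 0.2964 0.1265] [0.019 0.006 0.026] [0.45   0.3066 0.0121]
   0.14 0.162 15 [0.4479 0.2979 0.1506] [0.021 0.011 0.021] 
   0.162 0.175 70 [0.4501 0.3057 0.1674] [0.02  0.023 0.011] [0.45   0.3055 0.0083]
block ((450.00067138671875, 305.59991455078125), (70.13443756103516, 71.1368408203125), 8.56564998626709)
pail rim 340 [ 0.5141 -0.296   0.0619]
panel ((555.606201171875, -33.94671630859375), (250.2169952392578, 250.781494140625), 69.32115173339844) 0.030034606790255
green [0.4575 0.0259 0.0318] 27
red [nan nan nan] [nan nan nan] 0
dark 405
Lfit [ 0.5571 -0.0339 -0.3633]
scene handle 584 z max 0.169
   0.085 0.11 142 [0.4579 0.3115 0.0979] [0.015 0.021 0.025] [0.4485 0.3087 0.0119]
   0.11 0.14 180 [0.4577 0.3118 0.1256] [0.016 0.021 0.03 ] [0.449  0.3089 0.0114]
   0.14 0.162 136 [0.4578 0.3117 0.1511] [0.014 0.02  0.022] [0.4492 0.3088 0.0112]
   0.162 0.175 98 [0.4535 0.3103 0.1665] [0.021 0.022 0.007] [0.4515 0.3098 0.0084]
block ((449.27935791015625, 308.86737060546875), (74.42666625976562, 70.1759033203125), 8.578730583190918)
pail rim 345 [ 0.515  -0.2926  0.0626]
panel ((554.6353149414062, -30.589889526367188), (254.82980346679688, 251.343994140625), 69.2973403930664) 0.02971823600491062
green [0.4581 0.0282 0.0312] 31
red [ 0.5359 -0.1398  0.0317] [0.0043 0.0037 0.0011] 21
dark 147
Lfit [ 0.5453 -0.0373 -0.3607]<stdin>:17: RuntimeWarning: Mean of empty slice.
  ret = um.true_divide(
  ret = _var(a, axis=axis, dtype=dtype, out=out, ddof=ddof,
  arrmean = um.true_divide(arrmean, div, out=arrmean,
  ret = um.true_divide(
```

>>> play_rows([
  [[0, 0, 0], [0, 0, -0.883], -1],
  [[0, 0, 0], [0, 0, -0.883], -1],
  [[0, 0, 0], [0, 0, -0.883], -1],
  [[0, 0, 0], [0, 0, -0.883], -1],
  [[0, 0, 0], [0, 0, -0.883], -1],
  [[0, 0, 0], [0, 0, -0.883], -1],
  [[1, 0.15, 0], [0, 0, 0], -1],
  [[1, 0.15, 0], [0, 0, 0], -1],
  [[1, 0.15, 0], [0, 0, 0], -1],
  [[1, 0.15, 0], [0, 0, 0], -1],
  [[1, 0.15, 0], [0, 0, 0], -1],
  [[1, 0.15, 0], [0, 0, 0], -1],
  [[1, 0.15, 0], [0, 0, 0], -1],
  [[1, 0.15, 0], [0, 0, 0], -1],
  [[1, 0.15, 0], [0, 0, 0], -1],
  [[1, 0.15, 0], [0, 0, 0], -1],
  [[1, 0.15, 0], [0, 0, 0], -1],
  [[1, 0.15, 0], [0, 0, 0], -1],
  [[1, 0.15, 0], [0, 0, 0], -1],
  [[1, 0.15, 0], [0, 0, 0], -1],
], newtons=50)

```text
clock: 3.6
position: [0.4251, -0.2625, 0.2454]
tool_rot: [3.141, 0.0, 1.209]
force: [-0.2, -0.6, 0.2]
grip_width: 0.0852
finger_force: 0.0
```

```bash
cat > s.py <<'E'
from h import *
import sys
C=np.array([.5553,-.0323]);psi=-.361
U=np.array([[-np.sin(psi),np.cos(psi)],[np.cos(psi),np.sin(psi)]]) # tool x (panel y), tool y (panel x)
s=bot.observe();p=np.array(s["position"])
print("t",s["clock"],"pos",p.round(4),"rpy",np.round(s["tool_rot"],4),"w",s["grip_width"],"ff",s["finger_force"],"F",np.round(s["force"],1),"q",np.round(s["qpos"],2))
print("panel (toolx=b,tooly=a) mm",(U@(p[:2]-C)*1e3).round(1))
for n,g in dict(raker=(.4495,.307),pail=(.5145,-.2945)).items(): print(n,(U@(np.array(g)-p[:2])/.025).round(3))
E
python3 s.py
```

```text
t 3.6 pos [ 0.4251 -0.2625  0.2454] rpy [3.1413e+00 1.0000e-04 1.2093e+00] w 0.0852011997957106 ff 0.0 F [-0.2 -0.6  0.2] q [ 0.71  0.34 -0.35  1.91  0.14  0.92 -0.07]
panel (toolx=b,tooly=a) mm [-261.4  -40.5]
raker [21.657 -7.132]
pail [0.066 3.799]
```

>>> play_rows([
  [[1, -0.3, 0], [0, 0, 0], -1],
  [[1, -0.3, 0], [0, 0, 0], -1],
  [[1, -0.3, 0], [0, 0, 0], -1],
  [[1, -0.3, 0], [0, 0, 0], -1],
  [[1, -0.3, 0], [0, 0, 0], -1],
  [[1, -0.3, 0], [0, 0, 0], -1],
  [[1, -0.3, 0], [0, 0, 0], -1],
  [[1, -0.3, 0], [0, 0, 0], -1],
  [[1, -0.3, 0], [0, 0, 0], -1],
  [[1, -0.3, 0], [0, 0, 0], -1],
  [[1, -0.3, 0], [0, 0, 0], -1],
  [[1, -0.3, 0], [0, 0, 0], -1],
  [[1, -0.3, 0], [0, 0, 0], -1],
  [[1, -0.4, 0], [0, 0, 0], -1],
  [[1, -0.4, 0], [0, 0, 0], -1],
  [[1, -0.4, 0], [0, 0, 0], -1],
  [[1, -0.4, 0], [0, 0, 0], -1],
  [[1, -0.5, 0], [0, 0, 0], -1],
  [[1, -0.5, 0], [0, 0, 0], -1],
  [[1, -0.5, 0], [0, 0, 0], -1],
])

```text
clock: 6.1
position: [0.4377, 0.2673, 0.2454]
tool_rot: [3.141, -0.0, 1.209]
force: [1.1, -0.4, 0.0]
grip_width: 0.0855
finger_force: 0.0
```

```bash
python3 s.py
```

```text
t 6.1 pos [0.4377 0.2673 0.2454] rpy [ 3.1414e+00 -1.0000e-04  1.2092e+00] w 0.0855426038598531 ff 0.0 F [ 1.1 -0.4  0. ] q [-0.22  0.39 -0.57  1.87  0.25  0.95 -1.27]
panel (toolx=b,tooly=a) mm [ 238.7 -215.8]
raker [ 1.654 -0.12 ]
pail [-19.937  10.811]
```

>>> play_rows([
  [[0.83, -0.06, 0], [0, 0, 0], -1],
  [[0.83, -0.06, 0], [0, 0, 0], -1],
  [[0, 0, 0.6], [0, 0, 0], -1],
  [[0, 0, 0.8], [0, 0, 0], -1],
  [[0, 0, 0.8], [0, 0, 0], -1],
  [[0, 0, 0.8], [0, 0, 0], -1],
  [[0, 0, 0.8], [0, 0, 0], -1],
  [[0, 0, 0.68], [0, 0, 0], -1],
  [[0, 0, 0], [0, 0, 0], -1],
  [[0, 0, 0], [0, 0, 0], 1],
  [[0, 0, 0], [0, 0, 0], 1],
  [[0, 0, 0], [0, 0, 0], 1],
  [[0, 0, 0], [0, 0, 0], 1],
  [[0, 0, 0], [0, 0, 0], 1],
  [[0, 0, 0], [0, 0, 0], 1],
  [[0, 0, 0], [0, 0, 0], 1],
  [[0, 0, 0], [0, 0, 0], 1],
], newtons=60)

```text
clock: 8.22
position: [0.4498, 0.3064, 0.1337]
tool_rot: [3.141, -0.0, 1.209]
force: [0.1, -0.8, 5.8]
grip_width: 0.0228
finger_force: 58.3
```

```bash
python3 s.py; python3 - <<'E'
from m import *
for n,f,P,hs in rk():
    if n=="scene": cv2.imwrite("pics/grip.png",cv2.resize(f["pixels"][100:310,280:560,::-1],None,fx=2,fy=2))
E
```

```text
t 8.225 pos [0.4498 0.3064 0.1337] rpy [ 3.1412e+00 -5.0000e-04  1.2094e+00] w 0.022780508517487058 ff 58.335437178611755 F [ 0.1 -0.8  5.8] q [-0.34  0.59 -0.5   1.89  0.39  0.76 -1.42]
panel (toolx=b,tooly=a) mm [ 279.7 -218.3]
raker [ 0.016 -0.021]
pail [-21.574  10.91 ]
```

View pics/grip.png

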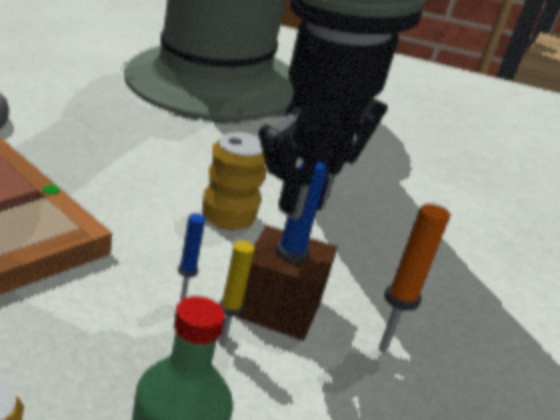

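The crop shows the fingers closed round the big blue handle at (318,190), with the other tools untouched. Next I lift.

>>> play_rows([
  [[0, 0, -0.3], [0, 0, 0], 1],
  [[0, 0, -0.6], [0, 0, 0], 1],
  [[0, 0, -0.8], [0, 0, 0], 1],
  [[0, 0, -0.8], [0, 0, 0], 1],
  [[0, 0, -0.8], [0, 0, 0], 1],
  [[0, 0, -0.8], [0, 0, 0], 1],
  [[0, 0, -0.6], [0, 0, 0], 1],
  [[0, 0, -0.3], [0, 0, 0], 1],
  [[0, 0, 0], [0, 0, 0], 1],
])

```text
clock: 9.45
position: [0.4497, 0.3063, 0.2586]
tool_rot: [3.141, -0.0, 1.209]
force: [-0.0, -0.1, -2.1]
grip_width: 0.0226
finger_force: 58.7
```

```bash
python3 s.py; cat > tip.py <<'E'
from m import *
p=np.array(bot.observe()["position"])
for n,f,P,hs in rk():
    cv2.imwrite(f"pics/lift_{n}_{p[1]:.2f}.png",f["pixels"][:,:,::-1])
    D=P-p; r=np.hypot(D[...,0],D[...,1]); Z=D[...,2]; m=(f["depth"]>0)&(r<.025)
    for a,c in((-.135,-.115),(-.115,-.085),(-.085,-.062),(-.062,-.052),(-.052,-.03),(-.03,-.012)):
        q=D[m&(Z>a)&(Z<c)]
        if len(q)>3:print(n,a,c,len(q),q.mean(0).round(4),q.min(0).round(4),circ(q) if len(q)>8 else "")
    ok=(f["depth"]>0)&(r<.02); print("lowest",D[ok&(Z>-.16)][:,2].min() if ok.any() else None)
E
python3 tip.py; ls pics
```

```text
t 9.45 pos [0.4497 0.3063 0.2586] rpy [ 3.1413e+00 -3.0000e-04  1.2094e+00] w 0.02264396944504377 ff 58.65050196647644 F [-0.  -0.1 -2.1] q [-0.28  0.43 -0.57  1.78  0.27  1.01 -1.32]
panel (toolx=b,tooly=a) mm [ 279.5 -218.4]
raker [ 0.024 -0.017]
pail [-21.567  10.914]
lowest 0.35910457454484707
scene -0.135 -0.115 19 [ 0.0016  0.003  -0.1195] [-0.0015 -0.0008 -0.1239] [-0.0012  0.0022  0.0038]
scene -0.115 -0.085 68 [ 0.0022  0.0029 -0.0995] [-0.0034 -0.001  -0.1143] [0.0009 0.0025 0.0029]
scene -0.085 -0.062 55 [ 0.0052  0.0034 -0.0724] [-0.0027 -0.0092 -0.0844] [0.0086 0.0041 0.0069]
scene -0.062 -0.052 115 [ 0.0085  0.0045 -0.0571] [-0.0084 -0.0117 -0.0619] [-0.0004  0.002   0.0133]
scene -0.052 -0.03 181 [ 0.0083  0.0044 -0.0408] [-0.0051 -0.0099 -0.0519] [-0.0003  0.0019  0.0117]
scene -0.03 -0.012 146 [ 0.009   0.0042 -0.021 ] [-0.0141 -0.0155 -0.03  ] [-0.0016  0.0002  0.0137]
lowest -0.12393010098700452
grip.png
lift_scene_0.31.png
lift_top_0.31.png
scene0.png
top0.png
```

>>> play_rows([
  [[-0.4, 0.2, 0], [0, 0, 0], 1],
  [[-0.8, 0.4, 0], [0, 0, 0], 1],
  [[-1, 0.5, 0], [0, 0, 0], 1],
  [[-1, 0.5, 0], [0, 0, 0], 1],
  [[-1, 0.5, 0], [0, 0, 0], 1],
  [[-1, 0.5, 0], [0, 0, 0], 1],
  [[-1, 0.5, 0], [0, 0, 0], 1],
  [[-1, 0.5, 0], [0, 0, 0], 1],
  [[-1, 0.5, 0], [0, 0, 0], 1],
  [[-1, 0.5, 0], [0, 0, 0], 1],
  [[-0.8, 0.3, 0], [0, 0, 0], 1],
  [[-0.38, 0.2, 0], [0, 0, 0], 1],
  [[0, 0, 0.4], [0, 0, 0], 1],
  [[0, 0, 0.8], [0, 0, 0], 1],
  [[0, 0, 0.8], [0, 0, 0], 1],
  [[0, 0, 0.8], [0, 0, 0], 1],
  [[0, 0, 0.4], [0, 0, 0], 1],
  [[0, 0, 0], [0, 0, 0], 1],
])

```text
clock: 11.8
position: [0.4768, 0.019, 0.1778]
tool_rot: [-3.14, 0.0, 1.21]
force: [0.1, -0.1, -0.7]
grip_width: 0.0229
finger_force: 58.6
```

```bash
python3 s.py; python3 tip.py; python3 - <<'E'
import cv2
a=cv2.imread("pics/lift_scene_0.03.png")
import glob
f=[g for g in glob.glob("pics/lift_scene_*") if "0.31" not in g][0]
a=cv2.imread(f);cv2.imwrite("pics/c1.png",cv2.resize(a[110:270,180:350],None,fx=4,fy=3.7))
E
```

```text
t 11.8 pos [0.4768 0.019  0.1778] rpy [-3.1403e+00  2.0000e-04  1.2104e+00] w 0.022944500514283466 ff 58.64759802818298 F [ 0.1 -0.1 -0.7] q [ 0.2   0.42 -0.47  2.03  0.27  0.76 -0.79]
panel (toolx=b,tooly=a) mm [ 20.3 -91.6]
raker [10.39  -5.091]
pail [-11.201   5.84 ]
lowest 0.35926229930837844
scene -0.135 -0.115 9 [ 0.0026  0.0041 -0.1185] [ 0.0008  0.0016 -0.1215] [0.0004 0.0028 0.0032]
scene -0.115 -0.085 44 [ 0.0019  0.0041 -0.0992] [-0.0036  0.0003 -0.1139] [0.0003 0.0027 0.0036]
scene -0.085 -0.062 30 [ 0.0029  0.0041 -0.0748] [-0.0019 -0.0076 -0.0842] [0.0005 0.0027 0.0037]
scene -0.062 -0.052 67 [ 0.0075  0.0078 -0.0569] [-0.0115 -0.0089 -0.0618] [0.0005 0.0019 0.0136]
scene -0.052 -0.03 100 [ 0.0075  0.0077 -0.0409] [-0.0069 -0.0046 -0.0519] [0.0012 0.0029 0.0109]
scene -0.03 -0.012 83 [ 0.0075  0.0081 -0.021 ] [-0.0079 -0.005  -0.0298] [0.0007 0.0017 0.0118]
lowest -0.1595810002023034[ WARN:0@0.008] global loadsave.cpp:275 findDecoder imread_('pics/lift_scene_0.03.png'): can't open/read file: check file path/integrity
```

View pics/c1.png

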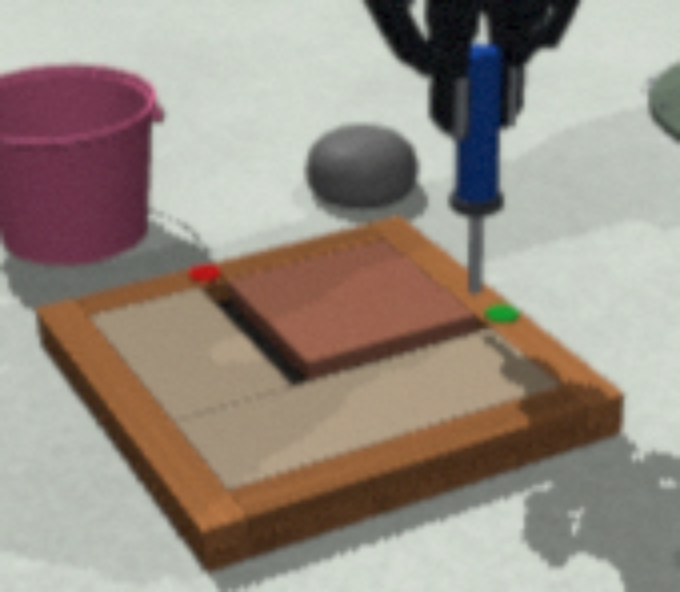

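The crop shows the tip at (475,292), over the joint end just inside the green mark at (502,314). It lines up, so I descend.

>>> play_rows([
  [[-0.04, 0, 0.2], [0, 0, 0], 1],
  [[0, 0, 0.3], [0, 0, 0], 1],
  [[0, 0, 0.3], [0, 0, 0], 1],
  [[0, 0, 0.3], [0, 0, 0], 1],
  [[0, 0, 0.17], [0, 0, 0], 1],
  [[0, 0, 0], [0, 0, 0], 1],
  [[0, 0, 0], [0, 0, 0], 1],
])

```text
clock: 12.78
position: [0.4769, 0.0176, 0.1467]
tool_rot: [3.141, -0.0, 1.209]
force: [-0.0, 0.4, -2.1]
grip_width: 0.0224
finger_force: 58.6
```

```bash
python3 s.py; python3 tip.py; python3 - <<'E'
import cv2,glob
a=cv2.imread("pics/lift_scene_0.02.png")
print(a is None)
cv2.imwrite("pics/c2.png",cv2.resize(a[110:270,180:350],None,fx=4,fy=3.7))
E
```

```text
t 12.775 pos [0.4769 0.0176 0.1467] rpy [ 3.1414e+00 -1.0000e-04  1.2094e+00] w 0.022364397691861916 ff 58.64845275878906 F [-0.   0.4 -2.1] q [ 0.18  0.47 -0.44  2.05  0.31  0.68 -0.82]
panel (toolx=b,tooly=a) mm [ 18.9 -91. ]
raker [10.445 -5.115]
pail [-11.146   5.816]
lowest 0.3596666002830158
scene -0.135 -0.115 168 [ 0.0016 -0.002  -0.1193] [-0.024  -0.0236 -0.132 ] [0.0046 0.0019 0.0168]
scene -0.115 -0.085 62 [-0.0028  0.0047 -0.1036] [-0.0239 -0.0218 -0.1149] [-0.0096 -0.0029  0.0137]
scene -0.085 -0.062 27 [ 0.0035  0.0053 -0.0741] [-0.0045 -0.0016 -0.0837] [0.0061 0.0083 0.0072]
scene -0.062 -0.052 63 [ 0.0078  0.0082 -0.0569] [-0.0079 -0.0125 -0.0619] [0.0006 0.0023 0.0133]
scene -0.052 -0.03 96 [ 0.007   0.0075 -0.0409] [-0.0051 -0.0055 -0.0519] [0.0005 0.0026 0.0112]
scene -0.03 -0.012 81 [ 0.0079  0.0077 -0.0206] [-0.0067 -0.0085 -0.0296] [-0.0001  0.0015  0.0123]
lowest -0.13196705376550377
False
```

View pics/c2.png

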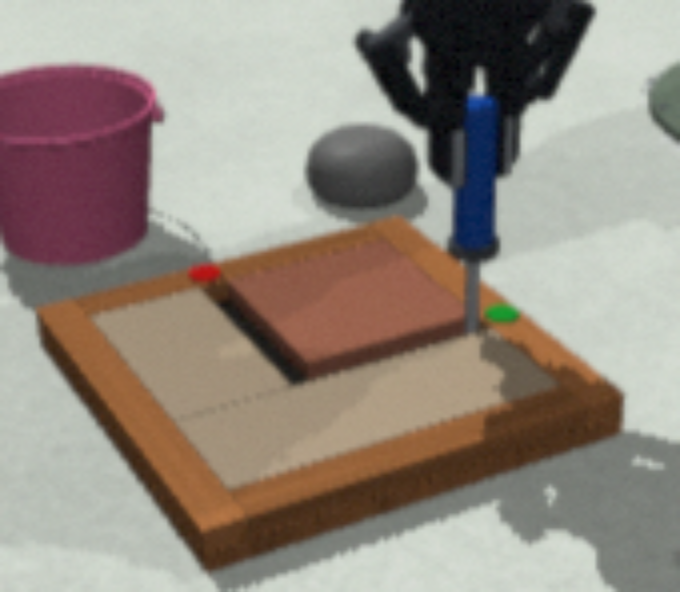

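The rod enters the joint at (472,332), cut off by the slab edge, with no contact force. Now I drag.

>>> play_rows([
  [[0, 0.05, 0.08], [0, 0, 0], 1],
  [[0, 0.1, 0], [0, 0, 0], 1],
  [[0, 0.15, 0], [0, 0, 0], 1],
  [[0, 0.15, 0], [0, 0, 0], 1],
  [[0, 0.15, 0], [0, 0, 0], 1],
  [[0, 0.15, 0], [0, 0, 0], 1],
  [[0, 0.15, 0], [0, 0, 0], 1],
  [[0, 0.15, 0], [0, 0, 0], 1],
  [[0, 0.15, 0], [0, 0, 0], 1],
  [[0, 0.15, 0], [0, 0, 0], 1],
  [[0, 0.15, 0], [0, 0, 0], 1],
  [[0, 0.15, 0], [0, 0, 0], 1],
  [[0, 0.15, 0], [0, 0, 0], 1],
  [[0, 0.15, 0], [0, 0, 0], 1],
  [[0, 0.15, 0], [0, 0, 0], 1],
])

```text
clock: 14.75
position: [0.5261, -0.0011, 0.1445]
tool_rot: [-3.142, -0.0, 1.209]
force: [0.4, 0.4, -1.1]
grip_width: 0.0226
finger_force: 58.6
```

```bash
python3 s.py
```

```text
t 14.75 pos [ 0.5261 -0.0011  0.1445] rpy [-3.1416 -0.      1.2095] w 0.022626260882380237 ff 58.648656606674194 F [ 0.4  0.4 -1.1] q [ 0.21  0.53 -0.43  1.93  0.32  0.74 -0.77]
panel (toolx=b,tooly=a) mm [ 18.9 -38.3]
raker [10.446 -7.221]
pail [-11.145   3.71 ]
```

>>> play_rows([
  [[0, 0.15, 0], [0, 0, 0], 1],
  [[0, 0.15, 0], [0, 0, 0], 1],
  [[0, 0.15, 0], [0, 0, 0], 1],
  [[0, 0.15, 0], [0, 0, 0], 1],
  [[0, 0.15, 0], [0, 0, 0], 1],
  [[0, 0.15, 0], [0, 0, 0], 1],
  [[0, 0.15, 0], [0, 0, 0], 1],
  [[0, 0.15, 0], [0, 0, 0], 1],
  [[0, 0.15, 0], [0, 0, 0], 1],
  [[0, 0.15, 0], [0, 0, 0], 1],
  [[0, 0.15, 0], [0, 0, 0], 1],
  [[0, 0.15, 0], [0, 0, 0], 1],
  [[0, 0.15, 0], [0, 0, 0], 1],
  [[0, 0.15, 0], [0, 0, 0], 1],
  [[0, 0.15, 0], [0, 0, 0], 1],
  [[0, 0.06, 0], [0, 0, 0], 1],
  [[0, 0, 0], [0, 0, 0], 1],
])

```text
clock: 16.88
position: [0.58, -0.0214, 0.1445]
tool_rot: [-3.142, -0.0, 1.209]
force: [0.4, -0.2, -1.1]
grip_width: 0.023
finger_force: 58.6
```

```bash
python3 s.py; python3 tip.py|grep -e '-0.03 ' -e '-0.052'; cd pics; python3 -c "
import cv2;a=cv2.imread('lift_scene_-0.02.png');cv2.imwrite('c3.png',cv2.resize(a[110:270,180:350],None,fx=4,fy=3.7))"; ls
```

```text
t 16.875 pos [ 0.58   -0.0214  0.1445] rpy [-3.1416 -0.      1.2094] w 0.022992545123131636 ff 58.648223876953125 F [ 0.4 -0.2 -1.1] q [ 0.23  0.6  -0.42  1.79  0.32  0.81 -0.71]
panel (toolx=b,tooly=a) mm [18.9 19.2]
raker [10.448 -9.523]
pail [-11.143   1.408]
scene -0.062 -0.052 69 [ 0.0068  0.0086 -0.057 ] [-0.014  -0.0121 -0.0619] [-0.0005  0.0021  0.0139]
scene -0.052 -0.03 105 [ 0.006   0.0085 -0.0409] [-0.008  -0.0065 -0.0517] [0.0001 0.0021 0.0116]
scene -0.03 -0.012 81 [ 0.0067  0.0091 -0.0208] [-0.0088 -0.0035 -0.0298] [-0.0002  0.0023  0.012 ]
c1.png
c2.png
c3.png
grip.png
lift_scene_-0.02.png
lift_scene_0.02.png
lift_scene_0.31.png
lift_top_-0.02.png
lift_top_0.02.png
lift_top_0.31.png
scene0.png
top0.png
```

View pics/c3.png

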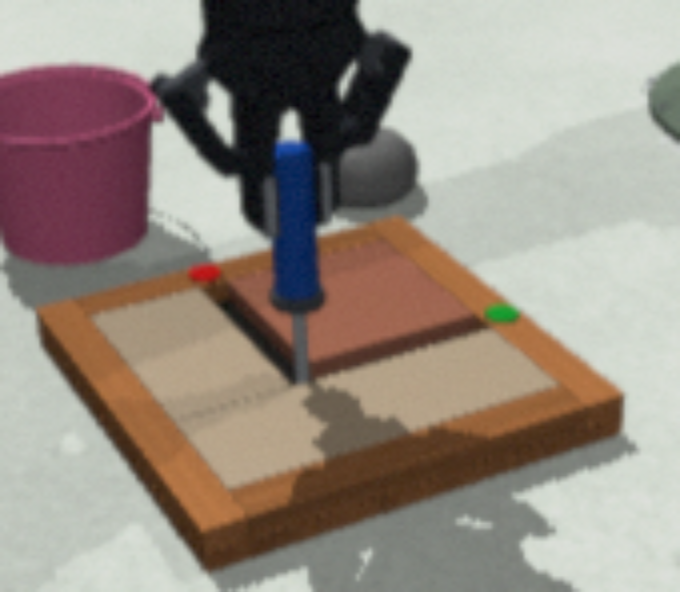

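The rod stands in the corner of the joint at (300,380). Next is the second leg.

>>> play_rows([
  [[-0.08, 0, 0], [0, 0, 0], 1],
  [[-0.15, 0.01, 0], [0, 0, 0], 1],
  [[-0.15, 0.01, 0], [0, 0, 0], 1],
  [[-0.15, 0, 0], [0, 0, 0], 1],
  [[-0.15, 0, 0], [0, 0, 0], 1],
  [[-0.15, 0, 0], [0, 0, 0], 1],
  [[-0.15, 0, 0], [0, 0, 0], 1],
  [[-0.15, 0, 0], [0, 0, 0], 1],
  [[-0.15, 0, 0], [0, 0, 0], 1],
  [[-0.15, 0, 0], [0, 0, 0], 1],
  [[-0.15, 0, 0], [0, 0, 0], 1],
  [[-0.15, 0, 0], [0, 0, 0], 1],
  [[-0.15, 0, 0], [0, 0, 0], 1],
  [[-0.15, 0, 0], [0, 0, 0], 1],
  [[-0.15, 0, 0], [0, 0, 0], 1],
])

```text
clock: 18.85
position: [0.561, -0.0728, 0.1445]
tool_rot: [-3.142, 0.0, 1.209]
force: [-0.2, 0.2, -1.7]
grip_width: 0.023
finger_force: 58.6
```

```bash
python3 s.py
```

```text
t 18.85 pos [ 0.561  -0.0728  0.1445] rpy [-3.1415  0.      1.2095] w 0.022964805036036613 ff 58.64880323410034 F [-0.2  0.2 -1.7] q [ 0.32  0.58 -0.42  1.83  0.32  0.79 -0.62]
panel (toolx=b,tooly=a) mm [-35.9  19.7]
raker [12.637 -9.54 ]
pail [-8.954  1.391]
```

>>> play_rows([
  [[-0.15, 0, 0], [0, 0, 0], 1],
  [[-0.15, 0, 0], [0, 0, 0], 1],
  [[-0.15, 0, 0], [0, 0, 0], 1],
  [[-0.15, 0, 0], [0, 0, 0], 1],
  [[-0.15, 0, 0], [0, 0, 0], 1],
  [[-0.15, 0, 0], [0, 0, 0], 1],
  [[-0.15, 0, 0], [0, 0, 0], 1],
  [[-0.15, 0, 0], [0, 0, 0], 1],
  [[-0.15, 0, 0], [0, 0, 0], 1],
  [[-0.15, 0, 0], [0, 0, 0], 1],
  [[-0.15, 0, 0], [0, 0, 0], 1],
  [[-0.15, 0, 0], [0, 0, 0], 1],
  [[-0.15, 0, 0], [0, 0, 0], 1],
  [[-0.15, 0, 0], [0, 0, 0], 1],
  [[-0.14, 0, 0], [0, 0, 0], 1],
  [[0, 0, 0], [0, 0, 0], 1],
  [[0, 0, 0], [0, 0, 0], 1],
])

```text
clock: 20.98
position: [0.5414, -0.1248, 0.1446]
tool_rot: [3.142, -0.0, 1.21]
force: [-0.4, -0.2, -2.1]
grip_width: 0.0225
finger_force: 58.6
```

```bash
python3 s.py
```

```text
t 20.975 pos [ 0.5414 -0.1248  0.1446] rpy [ 3.1416e+00 -1.0000e-04  1.2096e+00] w 0.022516931944510214 ff 58.648311495780945 F [-0.4 -0.2 -2.1] q [ 0.42  0.57 -0.42  1.86  0.32  0.78 -0.53]
panel (toolx=b,tooly=a) mm [-91.5  19.7]
raker [14.862 -9.539]
pail [-6.729  1.391]
```

>>> play_rows([
  [[0, 0, -0.3], [0, 0, 0], 1],
  [[0, 0, -0.8], [0, 0, 0], 1],
  [[0, 0, -0.8], [0, 0, 0], 1],
  [[0, 0, -0.9], [0, 0, 0], 1],
  [[0, 0, -0.9], [0, 0, 0], 1],
  [[0, 0, -0.8], [0, 0, 0], 1],
  [[-0.4, 0, 0], [0, 0, 0], 1],
  [[-0.9, 0.19, 0], [0, 0, 0], 1],
  [[-1, 0.2, 0], [0, 0, 0], 1],
  [[-1, 0.2, 0], [0, 0, 0], 1],
  [[-1, 0.2, 0], [0, 0, 0], 1],
  [[-1, 0.2, 0], [0, 0, 0], 1],
  [[-1, 0.2, 0], [0, 0, 0], 1],
  [[-1, 0.2, 0], [0, 0, 0], 1],
  [[-0.95, 0.2, 0], [0, 0, 0], 1],
  [[0, 0, 0], [0, 0.5, 0], 1],
  [[0, 0, 0], [0, 1, 0], 1],
  [[0, 0, 0], [0, 1, 0], 1],
  [[0, 0, 0], [0, 1, 0], 1],
  [[0, 0, 0], [0, 0.5, 0], 1],
])

```text
clock: 23.48
position: [0.5041, -0.3338, 0.2555]
tool_rot: [-3.14, -0.604, 1.205]
force: [0.7, -0.4, -1.9]
grip_width: 0.0225
finger_force: 58.8
```

```bash
cat >> s.py <<'E'
from scipy.spatial.transform import Rotation as Ro
R=Ro.from_euler("xyz",s["tool_rot"]).as_matrix()
tip=p+.125*R[:,2]; print("tip",tip.round(4),"tilt",np.arccos(-R[2,2]).round(3))
# wanted: tip 33 mm along horizontal tool-x dir from pail centre
h=np.array([*U[0],0]); g=np.array([.5145,-.2945,0])+.033*h+[0,0,.008]
d=g-tip; print("horizontal fix, tool units",(R.T@[d[0],d[1],0]/.025).round(3),"down",(R.T@[0,0,d[2]]/.025).round(3))
E
python3 s.py; python3 - <<'E'
from m import *
for n,f,P,hs in rk():
    if n=="scene": a=f["pixels"][60:260,80:330,::-1]; cv2.imwrite("pics/c4.png",cv2.resize(a,None,fx=3,fy=3))
    else:
        q=P[(f["depth"]>0)&(np.hypot(P[...,0]-.51,P[...,1]+.31)<.09)&(P[...,2]>.097)&(P[...,2]<.112)]; print(circ(q),len(q))
E
```

```text
t 23.475 pos [ 0.5041 -0.3338  0.2555] rpy [-3.1399 -0.6039  1.2052] w 0.022473131083137195 ff 58.84237468242645 F [ 0.7 -0.4 -1.9] q [ 1.13  0.7  -0.6   1.5  -0.22  1.21  0.35]
panel (toolx=b,tooly=a) mm [-300.2   58.6]
raker [ 23.21  -11.097]
pail [ 1.62  -0.166]
tip [ 0.5293 -0.2675  0.1526] tilt 0.604
horizontal fix, tool units [ 0.082 -0.171  0.057] down [-3.284  0.008  4.761]
[ 0.5142 -0.2957  0.062 ] 310
```

View pics/c4.png

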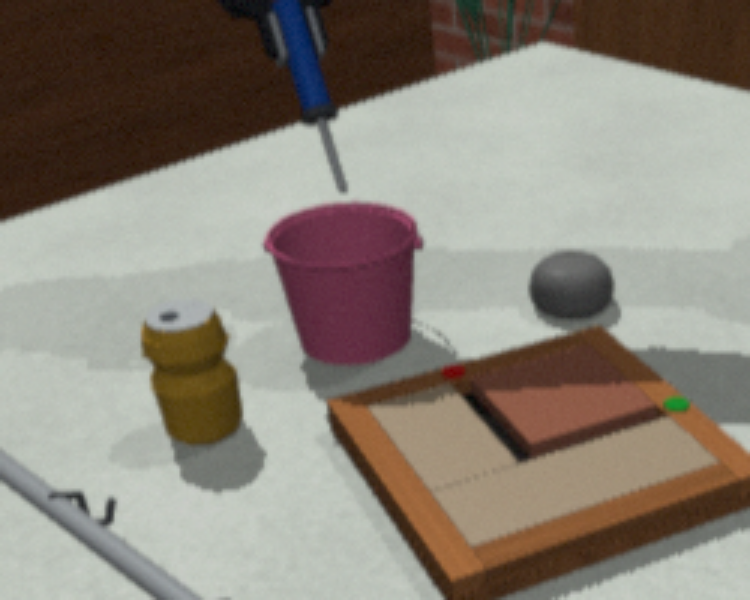

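The tilted raker's tip is at (343,188), over the pail opening. The pail and the other objects haven't moved, so I lower it.

>>> play_rows([
  [[0.08, -0.17, 0.06], [0, 0, 0], 1],
  [[-0.2, 0, 0.28], [0, 0, 0], 1],
  [[-0.33, 0, 0.48], [0, 0, 0], 1],
  [[-0.33, 0, 0.48], [0, 0, 0], 1],
  [[-0.33, 0, 0.48], [0, 0, 0], 1],
  [[-0.33, 0, 0.48], [0, 0, 0], 1],
  [[-0.33, 0, 0.48], [0, 0, 0], 1],
  [[-0.33, 0, 0.48], [0, 0, 0], 1],
  [[-0.33, 0, 0.48], [0, 0, 0], 1],
  [[-0.33, 0, 0.48], [0, 0, 0], 1],
  [[-0.22, 0, 0.32], [0, 0, 0], 1],
  [[-0.1, 0, 0.15], [0, 0, 0], 1],
  [[-0.1, 0, 0.15], [0, 0, 0], 1],
  [[0, 0, 0], [0, 0, 0], 1],
])

```text
clock: 25.32
position: [0.5024, -0.3285, 0.1131]
tool_rot: [3.142, -0.6, 1.209]
force: [0.4, 0.0, -0.4]
grip_width: 0.0227
finger_force: 58.9
```

```bash
python3 s.py;  python3 - <<'E'
from m import *
for n,f,P,hs in rk():
    if n=="scene": a=f["pixels"][60:260,80:330,::-1]; cv2.imwrite("pics/c5.png",cv2.resize(a,None,fx=3,fy=3))
E
```

```text
t 25.325 pos [ 0.5024 -0.3285  0.1131] rpy [ 3.1416 -0.6     1.2094] w 0.022698685298058328 ff 58.850271105766296 F [ 0.4  0.  -0.4] q [ 1.11  0.87 -0.57  1.59 -0.17  0.97  0.42]
panel (toolx=b,tooly=a) mm [-295.8   55.1]
raker [ 23.033 -10.958]
pail [ 1.443 -0.027]
tip [ 0.5273 -0.2625  0.0099] tilt 0.6
horizontal fix, tool units [-0.05  -0.028 -0.034] down [-0.044 -0.     0.064]
```

View pics/c5.png

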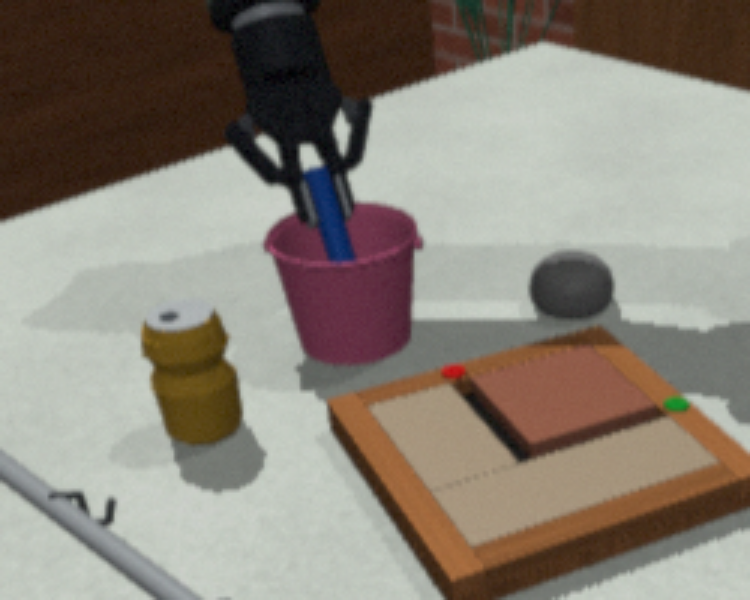

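The raker leans inside the pail with the fingers around the rim at (325,205). I lower it 4 mm more, open partway and back out along the tool axis.

>>> play_rows([
  [[-0.05, 0, 0.07], [0, 0, 0], 1],
  [[-0.04, 0, 0.06], [0, 0, 0], 1],
  [[0, 0, 0], [0, 0, 0], 0.4],
  [[0, 0, 0], [0, 0, 0], 0.3],
  [[0, 0, 0], [0, 0, 0], 0.2],
  [[0, 0, 0], [0, 0, 0], 0.1],
  [[0, 0, 0], [0, 0, 0], 0],
  [[0, 0, 0], [0, 0, 0], 0],
  [[0, 0, 0], [0, 0, 0], 0],
  [[0, 0, -0.2], [0, 0, 0], 0],
  [[0, 0, -0.5], [0, 0, 0], 0],
  [[0, 0, -0.8], [0, 0, 0], 0],
  [[0, 0, -1], [0, 0, 0], 0],
  [[0, 0, -1], [0, 0, 0], 0],
  [[0, 0, -1], [0, 0, 0], 0],
  [[0, 0, -1], [0, 0, 0], 0],
  [[0, 0, -0.5], [0, 0, 0], 0],
  [[0, 0, 0], [0, 0, 0], 0],
])

```text
clock: 27.68
position: [0.4724, -0.4082, 0.2334]
tool_rot: [3.141, -0.599, 1.209]
force: [-0.3, 0.3, 0.1]
grip_width: 0.0427
finger_force: 0.0
```

```bash
python3 s.py|head -1;  python3 - <<'E'
from m import *
for n,f,P,hs in rk():
    if n=="scene": a=f["pixels"][60:260,80:330,::-1]; cv2.imwrite("pics/c6.png",cv2.resize(a,None,fx=3,fy=3))
    else:
        q=P[(f["depth"]>0)&(np.hypot(P[...,0]-.51,P[...,1]+.31)<.09)&(P[...,2]>.097)&(P[...,2]<.112)]; print(circ(q),len(q))
E
```

```text
t 27.675 pos [ 0.4724 -0.4082  0.2334] rpy [ 3.1406 -0.5994  1.2093] w 0.04267858444990454 ff 0.0 F [-0.3  0.3  0.1] q [ 1.19  0.77 -0.57  1.4  -0.18  1.28  0.43]
[ 0.5149 -0.2947  0.0614] 348
```

View pics/c6.png

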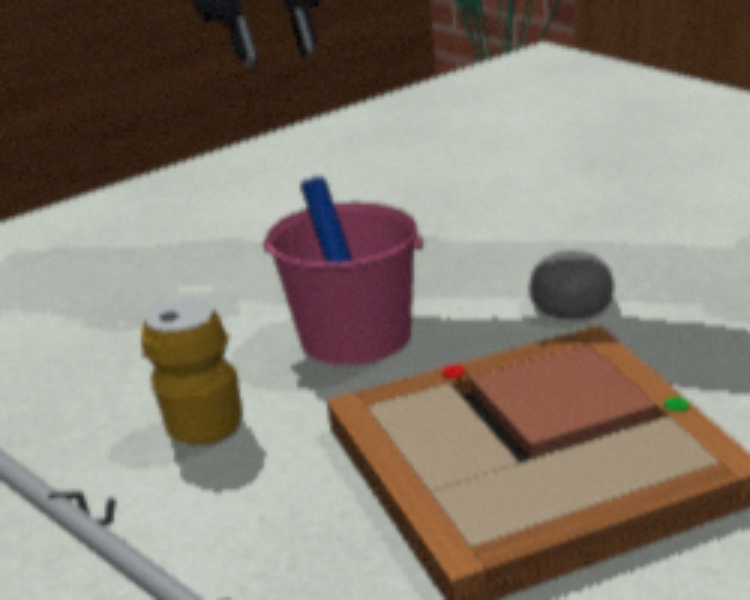

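The raker leans tip-down in the pail with its handle top at (315,182). The pail is upright and unmoved, and the gripper is clear. I'll let it settle and hand in.

>>> play_rows([
  [[0, 0, 0], [0, 0, 0], 0],
  [[0, 0, 0], [0, 0, 0], 0],
  [[0, 0, 0], [0, 0, 0], 0],
  [[0, 0, 0], [0, 0, 0], 0],
  [[0, 0, 0], [0, 0, 0], 0],
  [[0, 0, 0], [0, 0, 0], 0],
])

```text
clock: 28.52
position: [0.4724, -0.4077, 0.233]
tool_rot: [-3.142, -0.6, 1.209]
force: [0.3, 0.0, -0.1]
grip_width: 0.0427
finger_force: 0.0
```

```bash
python3 -c "
from workcell import bot
print(bot.job_done())"
```

```text
the job is handed in; nothing more can be done
None
```

The raker was run along the joint from the green mark round the corner to the red mark at about 3 cm/s, then left standing tip-down in the upright pail; the job is handed in at about 28.5 s, with no verdict returned.

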